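# Prove a sleeve on the gauge pin, then hold it in the brush guard's slot

### The arm

A 6-joint arm with a two-finger parallel gripper is mounted at the origin on a cart in front of the work surface, level with it; the furniture and walls round the work are solid. World frame = base frame: x ahead of the robot, y to its left, z up, the work surface at z = 0. Lengths are in m, angles in rad, forces in N, time in s.
With the tool pointing down it reaches from about 0.425 to 0.95 m from the base axis. Payload 3.5 kg.
Tool frame: the origin (TCP) lies midway between the tips of the shut fingers; the grasp point (between the pads) lies 19 mm behind it (ctrl.hold_point_z is the distance from the TCP to the grasp point, in m); z points along the fingers, y is the line along which they close (so a half turn about z gives the same grasp; the last joint's range is limited). The gripper opens to 85 mm and grips with 20 to 120 N. Pads are 22 mm wide; open, the fingers measure 114 mm over their backs; the gripper's body (76 mm by 85 mm) begins 54 mm behind the grasp point. The pads swing forward as they close: fully open they stand 13 mm farther back than shut.
Start: joints at [-1.34, 0.286, 1.577, -0, 1.279, -0.15], TCP at [0.251, -0.627, 0.231] pointing down, gripper open.
Joint ranges: [-2.77, 2.77], [-0.9, 2.22], [0.21, 2.48], [-1.53, 4.67], [0.24, 2.81], [-2.84, 2.84]. Speed limits (rad/s): [2.79, 2.79, 3.14, 3.14, 3.14, 3.14].

### API

Orientations are given as a unit quaternion [x, y, z, w].
In Python, from plant import readout, cams, sign_off, ctrl gives the robot as it stands. The module is installed in compiled form; this text tells all that it offers.
- The arm moves only by the tool step_arm, never from a script. Its argument "increments" is a list of rows, each a list of 2 entries, a list of its own where there are three numbers: the shift along the world's x, y, z in mm, then the turn, a rotation vector about the world's x, y, z in rad. In form: [[[x, y, z], [rx, ry, rz]], ...]. A call has 1 to 8 rows; each row shifts and turns the commanded pose from where the row before left it; what a row does not reach is not made up. A row lasts 1/12 s, in which the tool goes at most 41.7 mm and 7.16 degrees, less where a joint would pass 70% of its speed; a pose out of reach is approached as far as the arm can. A call is refused whole if a number of a shift passes 41.7 or a number of a turn 0.125, either way. A call with a gripper value outside its range is refused whole. "fingers" is the opening, from -1 (shut) to 1 (fully open), set as the call begins (left out, the last holds). The fingers move at their own pace and stop on an object; "grip_force" is the grip in N (left out, the last holds). Time passes only in rows, so rows that do not move let the fingers close. It gives the time, the measured TCP pose, the force, the opening and the grip force at its end, in the units of the state.
- readout.get_state(): the state, without advancing time (a new reading comes with each control period).
- cams.read_camera(name): name is "scene" or "top" or "wrist"; returns the picture (384x512x3 uint8, red, green, blue); there is no depth.
- cams.get_calibration(name): a dict with "fx", "fy", "cx", "cy" (pixels), "distortion" ([k1, k2, p1, p2, k3] as OpenCV has them; the pictures are not rectified), "eye" and "rotation" of the camera in the world; the wrist camera has in their place "T_tool_cam" (4x4, takes a point from camera to tool coordinates, whose origin is the TCP and whose axes are the flange's). Camera axes: x right, y up, looking along -z (the intrinsics and any distortion apply to the point x, -y, -z); pixel columns grow to the right and rows downward; lengths in m; the calibration is good to about 2 mm. A picture is of the moment at which its call begins: read the wrist's pose just before it. get_calibration takes no time and is no camera call.
- sign_off(): hands the job in; it is judged then, once.
The state is a dict: "time": time; "qpos": joint angles; "dq": joint speeds; "joint_efforts": joint torques, N m; "eef_pos": TCP position; "tcp_rot": TCP orientation; "contact_force": force on the tool from outside, world axes, zero at the start; "wrist_torque": the same for the moment, N m; "opening": opening from 0.0 (shut) to 1.0 (fully open); "finger_force": force on a finger pad.
Only numpy, scipy, OpenCV 4.12 (cv2) and the standard library are available. Lean on these libraries where they do the work, as an engineer would, in place of code of your own. Each camera call takes 0.05 s, during which the arm holds its last target. There are 200 camera calls.

### The job

Two oblong metal sleeves, alike outside, stand on the bench; only one has a bore wide enough for the gauge pin. Slide that one right down over the pin until it sits on the gauge's foot, lift it off again, then lower it upright through the slot in the top of the brush guard until about its bottom third is inside. Finish while still gripping it there, hanging still in the slot clear of the brush below; the other sleeve must end standing upright on the bench, and the tools and things lying around stay undisturbed.

Things in the scene. Friction and masses are not known exactly. Their poses are not given: they have to be found in the camera images.
- sleeve_14: the sleeve that fits: plain grey steel upright block 38 mm long (x) by 24 mm wide (y) by 76 mm high (z), 0.16 kg, standing on end, with a round 14 mm bore along z right through its middle, seen as the bigger hole in its top. Origin: centre of its underside. Grip it across the 24 mm, high up. A half turn about z leaves it the same.
- sleeve_8: the sleeve that does not fit: the same outside (38 x 24 x 76 mm), but the round bore is only 8 mm. Origin: centre of its underside. It may be moved, but must end upright on the bench.
- gauge: gauge pin, fixed to the bench: round dark foot 60 mm across and 12 mm high; from its middle rises a vertical steel pin 10 mm in diameter and 36 mm tall (top 48 mm above the bench), the upper 8 mm tapered to a blunt 3.6 mm nose. Origin: underside of the foot, on the pin's axis.
- gauge_seat (a point): where the pin meets the flat top of the foot, on the pin's axis, 12 mm above the bench: a sleeve fully home has its underside here.
- guard: brush guard, fixed: grey sheet-metal box 90 (x) by 110 (y) by 90 mm high, open low in front, with a dark 6 mm top plate; through its middle one slot 42 mm along x by 28 mm along y (2 mm clearance on each side of a sleeve lined up with it). Four screw heads stand 3 mm proud at its corners. A brush roller inside, its top 57 mm below the plate's top. Origin: centre of the underside.
- slot (a point): centre of the slot, level with the top of the guard's top plate, 90 mm above the bench; x along the slot's 42 mm, z up.
- pliers: pliers with red handles, about 157 mm long, 12 mm high, lying on the bench near its front edge: a bystander, leave it.
- wood_slice: round slice of wood with bark, 74 mm across, 26 mm high: a bystander, leave it.
- grind_wheel: small grinding wheel with a green face, 45 mm across, 18 mm high: a bystander, leave it.
- wax_bar_green: green bar of polishing wax, 30 x 85 x 22 mm, behind the work: a bystander, leave it.
- wax_bar_red: red bar of polishing wax, 28 x 60 x 20 mm, behind the work: a bystander, leave it.
Mind the look-alikes: they are no part of the job. What is shaped like the sleeve_14 but blue or purple is not meant.

How it is judged:
By the outcome, as a careful person would: the job done as asked, in the order asked, and still so for the second after the job is handed in, while the arm keeps its last pose, push and grip.
It also fails if it takes over 51 s, if anything falls off the work surface, if the arm or the gripper's body presses on something with over 40 N, if the wrist force passes 120 N, or if a joint passes its speed limit or range.

## Working session

There is one attempt and no reset: what is moved stays moved. The work goes in short steps, Python scripts to look and compute and a tool call to move; the robot and the scene stay as the last step left them, time stands still between calls to the robot, and variables do not carry over. Pictures are saved under pics/ and viewed, at most 10 in all, crops included, and the job is handed in when it is done.

Besides the shell and the picture viewer there is one more tool, called after ">>>" as name(argument=value, ...), one argument or row to a line, values as JSON. step_arm: Moves the arm, as the interface text tells. Its arguments: {"type":"object","properties":{"increments":{"type":"array","items":{"type":"array"}},"fingers":{"type":"number"},"grip_force":{"type":"number"}},"required":["increments"]}

```bash
mkdir -p pics
cat > h.py <<'E'
import numpy as np, cv2
from plant import readout, cams, sign_off, ctrl
from scipy.spatial.transform import Rotation as R
def calib(n, st=None):
    c=cams.get_calibration(n)
    K=np.array([[c['fx'],0,c['cx']],[0,c['fy'],c['cy']],[0,0,1.]]); D=np.array(c['distortion'],float)
    if 'eye' in c:
        eye=np.array(c['eye']); Rm=np.array(c['rotation'])
        if Rm.shape!=(3,3): Rm=R.from_quat(Rm).as_matrix()
    else:
        st=st or readout.get_state(); T=np.array(c['T_tool_cam']); Rt=R.from_quat(st['tcp_rot']).as_matrix()
        eye=np.array(st['eef_pos'])+Rt@T[:3,3]; Rm=Rt@T[:3,:3]
    return K,D,eye,Rm
def p2w(n,uv,z,cal=None):
    K,D,eye,Rm=cal or calib(n)
    p=cv2.undistortPoints(np.array(uv,float).reshape(-1,1,2),K,D).reshape(-1,2)
    d=np.c_[p[:,0],-p[:,1],-np.ones(len(p))]@Rm.T
    return eye+d*((np.array(z)-eye[2])/d[:,2])[:,None]
def w2p(n,P,cal=None):
    K,D,eye,Rm=cal or calib(n)
    q=(np.array(P,float).reshape(-1,3)-eye)@Rm
    return cv2.projectPoints(q*[1,-1,-1],np.zeros(3),np.zeros(3),K,D)[0].reshape(-1,2)
def snap(n,f):
    st=readout.get_state(); im=cams.read_camera(n); cv2.imwrite('pics/'+f,im[:,:,::-1]); return im,calib(n,st)
E
python3 - <<'E'
from h import *
a,_=snap('top','top0.png'); b,_=snap('scene','scene0.png'); snap('wrist','wrist0.png')
for n in('top','scene'): print(cams.get_calibration(n))
print(readout.get_state())
cv2.imwrite('pics/top0b.png',cv2.resize(a[:,:,::-1],(800,600),interpolation=cv2.INTER_CUBIC))
cv2.imwrite('pics/scene0b.png',cv2.resize(b[:,:,::-1],(800,600),interpolation=cv2.INTER_CUBIC))
E
```

```text
{'fx': 357.83984951413674, 'fy': 357.83984951413674, 'cx': 259.3470713007107, 'cy': 188.32852973707693, 'distortion': array([-0.08492447,  0.        ,  0.        ,  0.        ,  0.        ]), 'eye': array([ 0.39389593, -0.31192835,  0.93237888]), 'rotation': array([ 0.0393832 , -0.04149367, -0.69993386,  0.7119128 ])}
{'fx': 454.42869507426883, 'fy': 454.42869507426883, 'cx': 253.35031163010154, 'cy': 196.14184240800142, 'distortion': array([-0.02164,  0.     ,  0.     ,  0.     ,  0.     ]), 'eye': array([-0.3038983 , -0.80891647,  0.97521451]), 'rotation': array([ 0.35084749, -0.1928518 , -0.45033688,  0.79806699])}
{'time': 0.15, 'qpos': array([-1.33996542e+00,  2.86978061e-01,  1.57786813e+00, -1.71293527e-05,
        1.27859147e+00, -1.50003850e-01]), 'dq': array([ 0.00045287, -0.00296869, -0.003065  ,  0.00094653, -0.00136842,
       -0.00022847]), 'joint_efforts': array([-5.76791854e-05, -4.06604004e+01, -2.93142879e+01, -1.68941215e-04,
        3.96462754e-03, -2.34099417e-05]), 'eef_pos': array([ 0.25079525, -0.62611831,  0.23023949]), 'tcp_rot': array([ 9.81924437e-01,  1.89271097e-01, -4.54640002e-05, -9.21415781e-04]), 'contact_force': array([ 0.04616964,  0.67295046, -0.12931852]), 'wrist_torque': array([-0.05128734, -0.03056413, -0.04316775]), 'finger_force': 0.0, 'opening': 0.9974308677280425}
```

View pics/top0b.png

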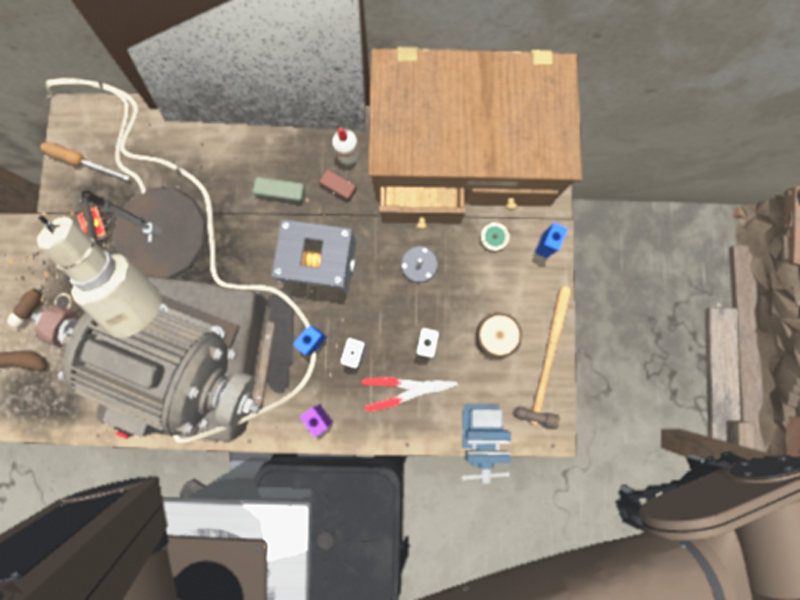

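View pics/scene0b.png

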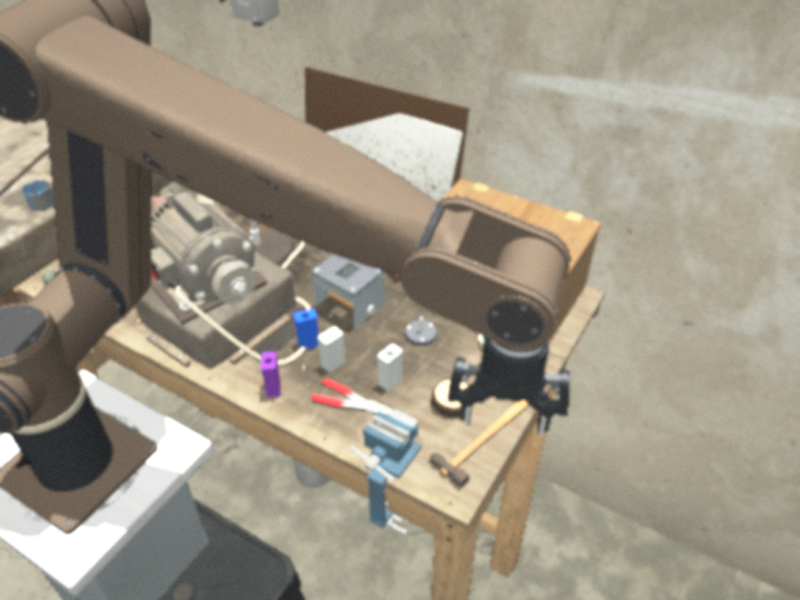

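The top view shows white sleeves at about (428,343), with the bigger hole, and (351,353) in the 800x600 picture. The gauge is at (419,265) and the guard slot at (313,253). I'll zoom in on these.

Run:
```python
from h import *
a=cv2.imread('pics/top0.png'); c=a[135:255,165:325]
cv2.imwrite('pics/c0.png',cv2.resize(c,(800,600),interpolation=cv2.INTER_CUBIC))
s=1/1.5625
for n,uv,z in [('s14',(428,335),.076),('s8',(351,346),.076),('gauge',(419,258),.048),('slot',(313,251),.09),('pliers',(400,390),.01),('pliertip',(456,384),.01),('wood',(498,334),.026),('grind',(495,236),.018),('blue',(308,338),.07)]:
    print(n,p2w('top',[np.array(uv)*s],z)[0].round(4))
```

```text
s14 [ 0.4302 -0.3495  0.076 ]
s8 [ 0.4114 -0.2322  0.076 ]
gauge [ 0.5545 -0.3348  0.048 ]
slot [ 0.5551 -0.1711  0.09  ]
pliers [ 0.3425 -0.3079  0.01  ]
pliertip [ 0.3536 -0.3993  0.01  ]
wood [ 0.4357 -0.4655  0.026 ]
grind [ 0.5997 -0.4623  0.018 ]
blue [ 0.4226 -0.1649  0.07  ]
```

View pics/c0.png

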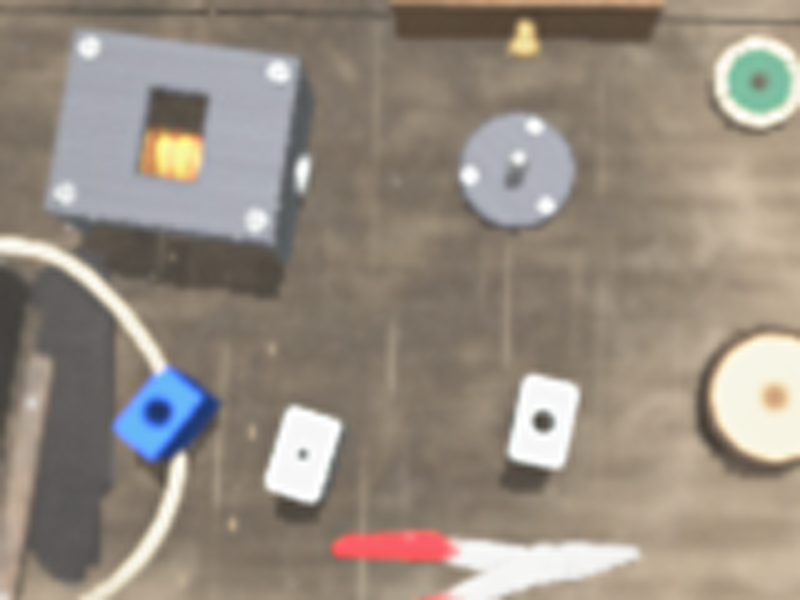

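Run:
```python
from h import *
f=lambda L:np.array(L,float)/5+[165-.4,135-.4]
for n,L,z in [('s14',[(527,374),(580,385),(562,471),(507,460)],.076),('s14hole',[(543,421)],.076),('s8',[(290,404),(342,420),(316,507),(264,491)],.076),('slot',[(150,88),(208,93),(202,183),(138,175)],.09),('screws',[(89,47),(278,70),(256,219),(64,192)],.093),('foot',[(460,170),(575,170),(518,113),(516,228)],.012),('nose',[(519,157)],.048)]:
    p=p2w('top',f(L),z); print(n,p.mean(0).round(4))
    if len(p)==4:
        v=(p[0]+p[1]-p[2]-p[3])/2; w=(p[0]+p[3]-p[1]-p[2])/2
        print('  x-axis yaw',np.degrees(np.arctan2(v[1],v[0])).round(1),np.linalg.norm(v).round(4),'y',np.degrees(np.arctan2(-w[0],w[1])).round(1),np.linalg.norm(w).round(4))
s=readout.get_state(); print(R.from_quat(s['tcp_rot']).as_matrix().round(3)); print(cams.get_calibration('wrist'), ctrl.hold_point_z)
```

```text
s14 [ 0.419  -0.3485  0.076 ]
  x-axis yaw -11.7 0.042 y -10.6 0.0263
s14hole [ 0.4197 -0.348   0.076 ]
s8 [ 0.4013 -0.2338  0.076 ]
  x-axis yaw -15.3 0.0431 y -15.9 0.026
slot [ 0.5529 -0.1692  0.09  ]
  x-axis yaw -3.6 0.0432 y -5.3 0.0296
screws [ 0.5538 -0.1682  0.093 ]
  x-axis yaw -6.8 0.072 y -6.7 0.0925
foot [ 0.5518 -0.3356  0.012 ]
  x-axis yaw -61.0 0.0003 y 45.8 0.0431
nose [ 0.5523 -0.3355  0.048 ]
[[ 0.928  0.372 -0.   ]
 [ 0.372 -0.928  0.002]
 [ 0.    -0.002 -1.   ]]
{'fx': 296.6520064522965, 'fy': 296.6520064522965, 'cx': 256.84652767053035, 'cy': 194.36006948019974, 'distortion': array([-0.04645466,  0.        ,  0.        ,  0.        ,  0.        ]), 'T_tool_cam': array([[-2.50711377e-04,  9.48616049e-01,  3.16429341e-01,
         8.08982541e-02],
       [ 9.99999762e-01,  3.46024002e-05,  6.88580029e-04,
         8.34948385e-04],
       [ 6.42248852e-04,  3.16429439e-01, -9.48615833e-01,
        -1.42531907e-01],
       [ 0.00000000e+00,  0.00000000e+00,  0.00000000e+00,
         1.00000000e+00]])} 0.0187
```

>>> step_arm(
  increments=[
    [[21,34.5,0],[0,0,-0.072]],
    [[21,34.5,0],[0,0,-0.072]],
    [[21,34.5,0],[0,0,-0.072]],
    [[21,34.5,0],[0,0,-0.072]],
    [[21,34.5,0],[0,0,-0.072]],
    [[21,34.5,0],[0,0,-0.072]],
    [[21,34.5,0],[0,0,-0.072]],
    [[21,36,0],[0,0,-0.072]],
  ],
  fingers=1,
)

```text
time: 0.82
eef_pos: [0.4194, -0.3473, 0.2311]
tcp_rot: [0.995, -0.099, -0.0, -0.0]
contact_force: [0.8, -0.1, -0.8]
opening: 1.0
finger_force: 0.0
```

>>> step_arm(
  increments=[
    [[0,0,0],[0,0,0]],
    [[0,0,0],[0,0,0]],
    [[0,0,0],[0,0,0]],
  ],
)

```text
time: 1.07
eef_pos: [0.4188, -0.3492, 0.2312]
tcp_rot: [0.995, -0.097, -0.0, 0.0]
contact_force: [0.4, -1.0, -0.9]
opening: 0.995
finger_force: 0.0
```

Run:
```python
from h import *
a,_=snap('wrist','w1.png'); s=readout.get_state(); print(s['eef_pos'],s['tcp_rot'],s['dq'].round(3))
cv2.imwrite('pics/w1b.png',cv2.resize(a[:,:,::-1],(800,600),interpolation=cv2.INTER_CUBIC))
print('pred x1.5625', (1.5625*w2p('wrist',[(.4197,-.348,.076),(.5523,-.3355,.048),(.553,-.169,.09),(.4013,-.2338,.076)])).round(1))
```

```text
[ 0.41848851 -0.34983243  0.23120977] [ 9.95233802e-01 -9.75173638e-02 -1.59323890e-04  1.35815354e-04] [-0.021  0.007 -0.003  0.002  0.002  0.006]
pred x1.5625 [[397.  276.8]
 [337.6  73.6]
 [ 55.2 126.8]
 [241.3 332.9]]
```

View pics/w1b.png

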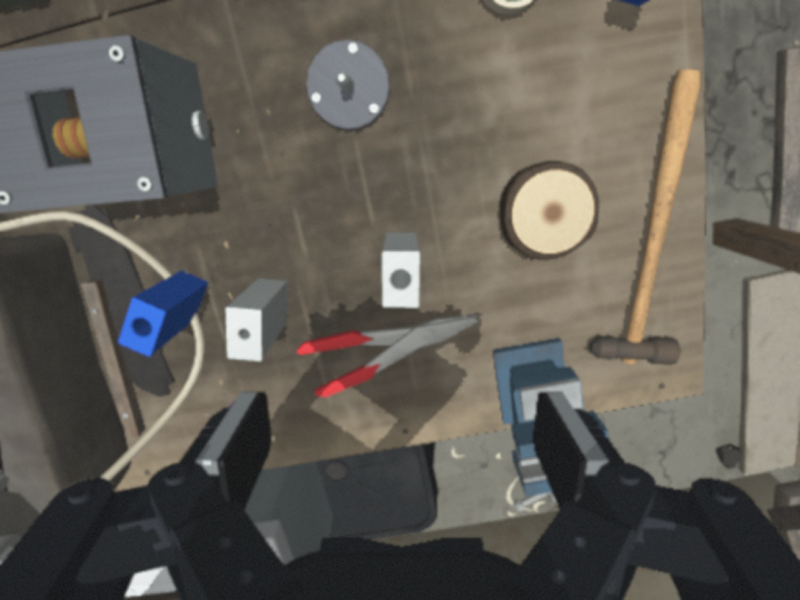

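The wrist view shows sleeve_14's bore at (401,279), the gauge nose at (341,77) and the guard slot near (62,127). All are within a few pixels of the top-camera prediction.

Run:
```python
from h import *
st=readout.get_state()
f=lambda L:(np.array(L,float)+.5)/1.5625-.5
c=calib('wrist')
for n,L,z in [('hole',[(401,279)],.076),('corners',[(384,250),(419,250),(420,307),(382,307)],.076),('s8hole',[(244,334)],.076),('nose',[(341,77)],.048),('foot',[(307,84),(388,85),(347,40),(346,130)],.012),('slot',[(29,92),(75,88),(90,162),(43,167)],.09),('scr',[(117,53),(144,184),(3,198)],.093)]:
    p=p2w('wrist',f(L),z,c); print(n,p.mean(0).round(4))
    if n in('corners','slot','scr'): print(p.round(4), [np.degrees(np.arctan2(*(p[i]-p[j])[1::-1])).round(1) for i,j in ((0,1),(1,2))])
```

```text
hole [ 0.4179 -0.3502  0.076 ]
corners [ 0.4178 -0.3503  0.076 ]
[[ 0.4393 -0.3431  0.076 ]
 [ 0.4348 -0.3655  0.076 ]
 [ 0.3961 -0.359   0.076 ]
 [ 0.4011 -0.3337  0.076 ]] [np.float64(78.8), np.float64(-9.5)]
s8hole [ 0.4004 -0.2353  0.076 ]
nose [ 0.5501 -0.337   0.048 ]
foot [ 0.5496 -0.3368  0.012 ]
slot [ 0.5521 -0.171   0.09  ]
[[ 0.5748 -0.1608  0.09  ]
 [ 0.5705 -0.1891  0.09  ]
 [ 0.5296 -0.1822  0.09  ]
 [ 0.5333 -0.152   0.09  ]] [np.float64(81.2), np.float64(-9.5)]
scr [ 0.5377 -0.1848  0.093 ]
[[ 0.5814 -0.2216  0.093 ]
 [ 0.5103 -0.212   0.093 ]
 [ 0.5214 -0.1209  0.093 ]] [np.float64(-7.7), np.float64(-97.0)]
```

>>> step_arm(
  increments=[
    [[0,0.5,-35],[0,0,0]],
    [[0.5,0.5,-38],[0,0,0]],
    [[0,0,-38],[0,0,0]],
    [[0,0,-35],[0,0,0]],
    [[0,0,-25],[0,0,0]],
    [[0,0,-17],[0,0,0]],
    [[0,0,0],[0,0,0]],
    [[0,0,0],[0,0,0]],
  ],
)

```text
time: 1.78
eef_pos: [0.4182, -0.3489, 0.0424]
tcp_rot: [0.995, -0.098, -0.001, -0.001]
contact_force: [-0.8, -0.0, 0.6]
opening: 0.998
finger_force: 0.0
```

>>> step_arm(
  increments=[
    [[0,0,0],[0,0,0]],
    [[0,0,0],[0,0,0]],
    [[0,0,0],[0,0,0]],
    [[0,0,0],[0,0,0]],
    [[0,0,0],[0,0,0]],
    [[0,0,0],[0,0,0]],
    [[0,0,0],[0,0,0]],
    [[0,0,0],[0,0,0]],
  ],
  fingers=-1,
  grip_force=60,
)

```text
time: 2.45
eef_pos: [0.42, -0.3488, 0.0444]
tcp_rot: [0.995, -0.097, 0.001, 0.001]
contact_force: [0.0, 0.7, 5.3]
opening: 0.273
finger_force: 60.0
```

>>> step_arm(
  increments=[
    [[0,0,0],[0,0,0]],
    [[0,0,0],[0,0,0]],
  ],
)

```text
time: 2.62
eef_pos: [0.42, -0.3488, 0.0444]
tcp_rot: [0.995, -0.097, 0.001, 0.001]
contact_force: [0.4, -0.4, 5.2]
opening: 0.274
finger_force: 60.1
```

>>> step_arm(
  increments=[
    [[0,0,10],[0,0,0]],
    [[0,0,20],[0,0,0]],
    [[0,0,20],[0,0,0]],
    [[0,0,15],[0,0,0]],
    [[0,0,5],[0,0,0]],
    [[0,0,0],[0,0,0]],
    [[0,0,0],[0,0,0]],
    [[0,0,0],[0,0,0]],
  ],
)

```text
time: 3.28
eef_pos: [0.4185, -0.3471, 0.1116]
tcp_rot: [0.995, -0.097, -0.001, -0.001]
contact_force: [-0.6, -0.4, -2.1]
opening: 0.27
finger_force: 59.1
```

Run:
```python
from h import *
a,_=snap('wrist','w2.png'); s=readout.get_state(); print(s['eef_pos'],s['tcp_rot'],s['contact_force'],s['wrist_torque'],s['opening'])
cv2.imwrite('pics/w2b.png',cv2.resize(a[:,:,::-1],(800,600),interpolation=cv2.INTER_CUBIC))
T=R.from_quat(s['tcp_rot']).as_matrix()
# expected hole top if at TCP axis, 32.4mm above
print(1.5625*w2p('wrist',[np.array(s['eef_pos'])+[dx,0,.0325] for dx in (-.002,0,.002)]))
```

```text
[ 0.41856834 -0.34712822  0.11155984] [ 0.99523705 -0.09746973 -0.00119349 -0.00119864] [ 0.52493801  0.28267687 -2.13704694] [-0.06376971 -0.0461492   0.00982606] 0.2709683468306851
[[400.0036267  459.7992709 ]
 [398.61986933 454.0200155 ]
 [397.22172139 448.17801612]]
```

View pics/w2b.png

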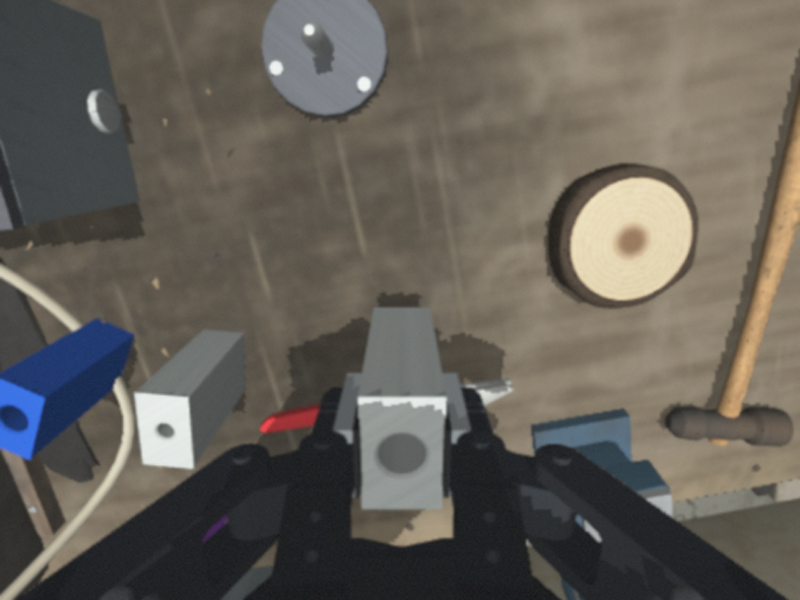

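Run:
```python
from h import *
ss=[]
for i in range(4):
    ss.append(readout.get_state()['eef_pos']); cams.read_camera('wrist')
print(np.array(ss).round(4))
st=readout.get_state(); c=calib('wrist'); t=np.array(st['eef_pos'])
f=lambda L:(np.array(L,float)+.5)/1.5625-.5
for n,L,z in [('bore',[(403,454)],t[2]+.032),('topfront',[(359,399),(447,400)],t[2]+.032),('topback',[(360,508),(442,508)],t[2]+.032),('botfront',[(374,309),(434,309)],t[2]-.044),('nose',[(309,30)],.048),('s8',[(166,430)],.076)]:
    p=p2w('wrist',f(L),z,c); print(n,p.round(4).tolist(),p.mean(0).round(4), ((p.mean(0)-t)@R.from_quat(st['tcp_rot']).as_matrix()).round(4))
```

```text
[[ 0.4186 -0.3471  0.1116]
 [ 0.4187 -0.3472  0.1117]
 [ 0.4188 -0.3474  0.1119]
 [ 0.4189 -0.3476  0.1122]]
bore [[0.4185, -0.3488, 0.1444]] [ 0.4185 -0.3488  0.1444] [-0.0004  0.0011 -0.032 ]
topfront [[0.4382, -0.3405, 0.1444], [0.4333, -0.3638, 0.1444]] [ 0.4358 -0.3522  0.1444] [ 0.0172  0.0011 -0.032 ]
topback [[0.4021, -0.3325, 0.1444], [0.3973, -0.3565, 0.1444]] [ 0.3997 -0.3445  0.1444] [-0.0196  0.0005 -0.032 ]
botfront [[0.4377, -0.3401, 0.0684], [0.4327, -0.3652, 0.0684]] [ 0.4352 -0.3527  0.0684] [0.0169 0.0018 0.044 ]
nose [[0.5512, -0.3369, 0.048]] [ 0.5512 -0.3369  0.048 ] [ 0.1276 -0.0362  0.0643]
s8 [[0.4015, -0.2355, 0.076]] [ 0.4015 -0.2355  0.076 ] [-0.0389 -0.1067  0.0366]
```

>>> step_arm(
  increments=[
    [[20,2,0],[0,0,0]],
    [[30,3,0],[0,0,0]],
    [[34,3,0],[0,0,0]],
    [[30,3,0],[0,0,0]],
    [[14,1.5,0],[0,0,0]],
    [[5,0,0],[0,0,0]],
    [[0,0,0],[0,0,0]],
    [[0,0,0],[0,0,0]],
  ],
)

```text
time: 4.2
eef_pos: [0.5516, -0.3355, 0.1126]
tcp_rot: [0.995, -0.097, -0.001, -0.0]
contact_force: [-0.8, -1.2, -2.5]
opening: 0.276
finger_force: 59.2
```

>>> step_arm(
  increments=[
    [[0,0,0],[0,0,0]],
    [[0,0,0],[0,0,0]],
    [[0,0,0],[0,0,0]],
    [[0,0,0],[0,0,0]],
  ],
)

```text
time: 4.53
eef_pos: [0.5518, -0.3359, 0.1134]
tcp_rot: [0.995, -0.098, -0.0, -0.0]
contact_force: [0.3, -0.8, -2.0]
opening: 0.272
finger_force: 59.2
```

Run:
```python
from h import *
a,c=snap('wrist','w3.png'); b,_=snap('scene','s3.png'); s=readout.get_state(); print(s['eef_pos'],s['tcp_rot'],s['contact_force'])
t=np.array(s['eef_pos'])
u=w2p('scene',[t])[0].astype(int); print(u)
y,x=max(u[1]-70,0),max(u[0]-60,0)
A=cv2.resize(a[60:380,120:440,::-1],(400,400)); B=cv2.resize(b[y:y+130,x:x+130,::-1],(400,400),interpolation=cv2.INTER_CUBIC)
cv2.imwrite('pics/c3.png',np.hstack([A,B]))
```

```text
[ 0.55204359 -0.3358341   0.11349277] [ 9.95215466e-01 -9.77045121e-02  5.41406918e-05  4.81491808e-05] [ 0.38586722 -0.05484854 -2.67134815]
[270 185]
```

View pics/c3.png

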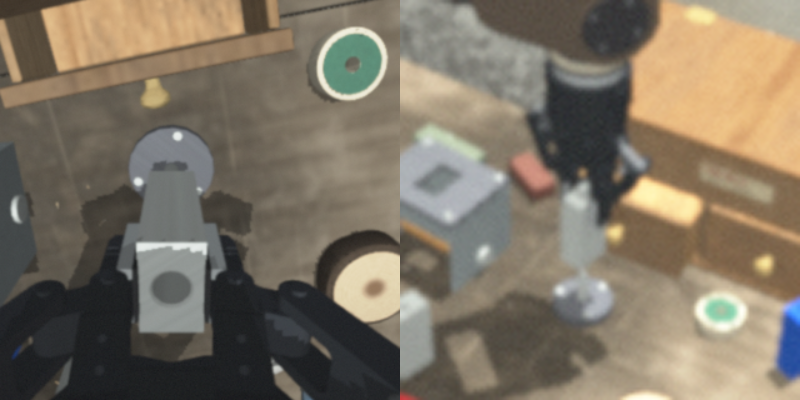

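The wrist crop shows the sleeve centred over the foot. In the scene crop the pin rises into the sleeve's underside. I'll check clearance to the drawer knob and then descend.

Run:
```python
from h import *
for z in (.05,.1,.15): print(z,p2w('top',[np.array((422,226))/1.5625,np.array((422,213))/1.5625],z).round(3).tolist())
print(readout.get_state()['eef_pos'])
```

```text
0.05 [[0.607, -0.339, 0.05], [0.628, -0.339, 0.05]]
0.1 [[0.595, -0.337, 0.1], [0.615, -0.337, 0.1]]
0.15 [[0.583, -0.336, 0.15], [0.602, -0.336, 0.15]]
[ 0.55204359 -0.3358341   0.11349277]
```

>>> step_arm(
  increments=[
    [[0,0,-10],[0,0,0]],
    [[0,0,-10],[0,0,0]],
    [[0,0,-6],[0,0,0]],
    [[0,0,-5],[0,0,0]],
    [[0,0,-5],[0,0,0]],
    [[0,0,-4],[0,0,0]],
    [[0,0,0],[0,0,0]],
  ],
)

```text
time: 5.22
eef_pos: [0.5519, -0.3352, 0.0719]
tcp_rot: [0.995, -0.097, -0.001, -0.001]
contact_force: [0.4, 0.9, -2.0]
opening: 0.276
finger_force: 59.2
```

No contact force with the underside at about z=0.028, so the pin is inside the bore. I'll continue down.

>>> step_arm(
  increments=[
    [[0,0,-4],[0,0,0]],
    [[0,0,-4],[0,0,0]],
    [[0,0,-4],[0,0,0]],
    [[0,0,-2],[0,0,0]],
    [[0,0,-1.5],[0,0,0]],
    [[0,0,0],[0,0,0]],
    [[0,0,0],[0,0,0]],
  ],
)

```text
time: 5.8
eef_pos: [0.5524, -0.3357, 0.0578]
tcp_rot: [0.995, -0.097, 0.0, -0.0]
contact_force: [0.5, -0.1, -1.6]
opening: 0.274
finger_force: 59.2
```

>>> step_arm(
  increments=[
    [[0,0,-1],[0,0,0]],
    [[0,0,-1],[0,0,0]],
    [[0,0,0],[0,0,0]],
    [[0,0,0],[0,0,0]],
  ],
)

```text
time: 6.13
eef_pos: [0.5527, -0.3359, 0.0565]
tcp_rot: [0.995, -0.097, 0.0, 0.0]
contact_force: [-0.6, 0.2, 0.6]
opening: 0.273
finger_force: 59.5
```

Contact is beginning. I'll press slightly further to confirm the seat.

>>> step_arm(
  increments=[
    [[0,0,-1],[0,0,0]],
    [[0,0,-0.5],[0,0,0]],
    [[0,0,0],[0,0,0]],
    [[0,0,0],[0,0,0]],
    [[0,0,0],[0,0,0]],
    [[0,0,0],[0,0,0]],
  ],
)

```text
time: 6.63
eef_pos: [0.5529, -0.336, 0.0565]
tcp_rot: [0.995, -0.097, 0.0, 0.0]
contact_force: [-2.4, 1.4, 7.4]
opening: 0.272
finger_force: 60.5
```

It is seated: about 9 N of upward reaction and z stayed at 0.0565. Now I'll lift it off and view the guard from close by.

>>> step_arm(
  increments=[
    [[0,0,5],[0,0,0]],
    [[0,0,10],[0,0,0]],
    [[0,0,15],[0,0,0]],
    [[0,0,15],[0,0,0]],
    [[0,0,20],[0,0,0]],
    [[0,0,20],[0,0,0]],
    [[0,0,12],[0,0,0]],
    [[0,0,5],[0,0,0]],
  ],
)

```text
time: 7.3
eef_pos: [0.5537, -0.3367, 0.1603]
tcp_rot: [0.995, -0.097, 0.002, 0.002]
contact_force: [0.8, 0.1, -1.6]
opening: 0.272
finger_force: 59.2
```

>>> step_arm(
  increments=[
    [[-10,20,0],[0,0,0.012]],
    [[-13,30,0],[0,0,0.012]],
    [[-13,33,0],[0,0,0.012]],
    [[-13,33,0],[0,0,0.012]],
    [[-10,30,0],[0,0,0.012]],
    [[-9,20.5,0],[0,0,0.013]],
    [[0,0,0],[0,0,0]],
    [[0,0,0],[0,0,0]],
  ],
)

```text
time: 7.97
eef_pos: [0.4838, -0.168, 0.1559]
tcp_rot: [0.998, -0.06, -0.0, 0.0]
contact_force: [0.6, -0.6, -1.8]
opening: 0.276
finger_force: 59.4
```

>>> step_arm(
  increments=[
    [[0,0,0],[0,0,0]],
    [[0,0,0],[0,0,0]],
    [[0,0,0],[0,0,0]],
    [[0,0,0],[0,0,0]],
    [[0,0,0],[0,0,0]],
    [[0,0,0],[0,0,0]],
  ],
)

```text
time: 8.47
eef_pos: [0.4844, -0.1695, 0.1562]
tcp_rot: [0.998, -0.061, -0.0, -0.0]
contact_force: [-0.5, 0.3, -2.2]
opening: 0.273
finger_force: 59.4
```

Run:
```python
from h import *
a,c=snap('wrist','w4.png'); s=readout.get_state(); print(s['eef_pos'],s['tcp_rot'],s['contact_force'],np.degrees(2*np.arctan2(s['tcp_rot'][1],s['tcp_rot'][0])))
cv2.imwrite('pics/w4b.png',cv2.resize(a[:,:,::-1],(800,600),interpolation=cv2.INTER_CUBIC))
```

```text
[ 0.48440122 -0.1694253   0.15622274] [ 9.98119099e-01 -6.13045849e-02 -9.85538980e-05 -5.53604109e-05] [ 0.28599495 -0.17199975 -1.63927061] -7.029395740288686
```

View pics/w4b.png

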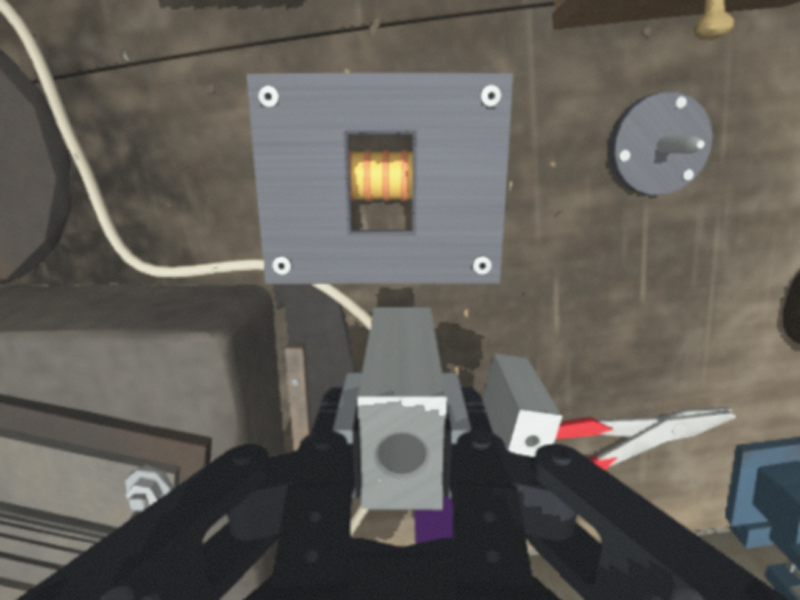

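The guard's edges line up with the image axes. The slot corners are at (346,131), (415,132), (415,233) and (349,233), and the held sleeve's lower front edge is at (373–434, 308).

Run:
```python
from h import *
st=readout.get_state(); c=calib('wrist'); t=np.array(st['eef_pos']); Rm=R.from_quat(st['tcp_rot']).as_matrix()
f=lambda L:(np.array(L,float)+.5)/1.5625-.5
for n,L,z in [('bore',[(403,453.5)],t[2]+.0315),('topfront',[(359,399),(447,399)],t[2]+.0315),('botfront',[(373,308.5),(434,308.5)],t[2]-.0445),('slot',[(346,131),(415,132),(415,233),(349,233)],.09),('scr',[(268,96),(491,95),(482,265),(281,265)],.093),('nose',[(700,144)],.048)]:
    p=p2w('wrist',f(L),z,c); q=(p-t)@Rm; print(n,p.mean(0).round(4),'tool',q.mean(0).round(4))
    if len(p)==4: print((p[0]-p[3])@Rm,(p[1]-p[2])@Rm,(p[1]-p[0])@Rm,(p[2]-p[3])@Rm)
```

```text
bore [ 0.4837 -0.1705  0.1877] tool [-0.0006  0.0011 -0.0315]
topfront [ 0.5012 -0.1726  0.1877] tool [ 0.017   0.0011 -0.0315]
botfront [ 0.5009 -0.173   0.1117] tool [0.0169 0.0016 0.0445]
slot [ 0.5521 -0.1696  0.09  ] tool [ 0.0672 -0.0081  0.0662]
[ 4.36328126e-02  1.82608457e-04 -8.89833146e-06] [ 4.32048432e-02 -3.54547904e-04 -8.75835733e-06] [-4.55087857e-04  2.93175479e-02 -2.79307404e-06] [-2.71183901e-05  2.98547043e-02 -2.93304816e-06]
scr [ 0.5521 -0.1693  0.093 ] tool [ 0.0672 -0.0084  0.0632]
[ 7.15279307e-02  7.61042053e-05 -1.45651954e-05] [ 7.17761525e-02  8.66861324e-05 -1.46167563e-05] [ 1.86267458e-04  9.17454909e-02 -9.06832309e-06] [-6.19543168e-05  9.17349089e-02 -9.01676224e-06]
nose [ 0.5504 -0.3358  0.048 ] tool [0.0859 0.1571 0.1082]
```

>>> step_arm(
  increments=[
    [[10,0,0],[0,0,0]],
    [[18,0,0],[0,0,0]],
    [[20,0,0],[0,0,0]],
    [[14,0.5,0],[0,0,0]],
    [[7.5,0,-5],[0,0,0]],
    [[0,0,-6],[0,0,0]],
    [[0,0,-5],[0,0,0]],
    [[0,0,0],[0,0,0]],
  ],
)

```text
time: 9.18
eef_pos: [0.5521, -0.1679, 0.1378]
tcp_rot: [0.998, -0.061, -0.002, -0.001]
contact_force: [-0.7, -0.1, -3.7]
opening: 0.269
finger_force: 59.4
```

>>> step_arm(
  increments=[
    [[0,0,0],[0,0,0]],
    [[0,0,0],[0,0,0]],
    [[0,0,0],[0,0,0]],
    [[0,0,0],[0,0,0]],
    [[0,0,0],[0,0,0]],
    [[0,0,0],[0,0,0]],
  ],
)

```text
time: 9.68
eef_pos: [0.554, -0.1687, 0.1407]
tcp_rot: [0.998, -0.061, 0.0, 0.0]
contact_force: [0.4, -0.7, -2.1]
opening: 0.27
finger_force: 59.4
```

Run:
```python
from h import *
a,c=snap('wrist','w5.png'); b,_=snap('scene','s5.png'); s=readout.get_state(); print(s['eef_pos'],s['tcp_rot'],s['contact_force'])
t=np.array(s['eef_pos'])
A=cv2.resize(a[150:310,180:340,::-1],(400,400),interpolation=cv2.INTER_CUBIC)
u=w2p('scene',[t])[0].astype(int); y,x=max(u[1]-35,0),max(u[0]-40,0)
B=cv2.resize(b[y:y+80,x:x+80,::-1],(400,400),interpolation=cv2.INTER_CUBIC)
cv2.imwrite('pics/c5.png',np.hstack([A,B]))
```

```text
[ 0.55391942 -0.16868067  0.14048938] [ 9.98131403e-01 -6.11038482e-02  1.42067202e-04  4.09100360e-05] [-0.49789222  0.15746233 -1.90631717]
```

View pics/c5.png

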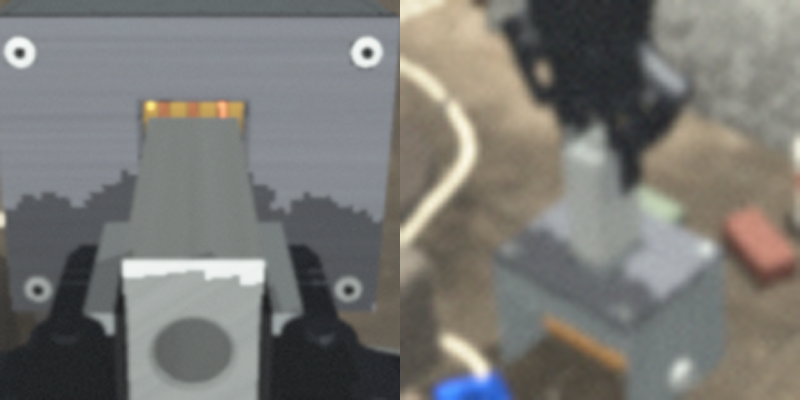

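In the wrist crop the slot's far edge is at row 101, cols 140–248. The sleeve's lower far edge is at row 119, cols 147–243, so it is centred sideways. I'll compute the fore-aft gap.

Run:
```python
from h import *
st=readout.get_state(); c=calib('wrist'); t=np.array(st['eef_pos']); Rm=R.from_quat(st['tcp_rot']).as_matrix()
f=lambda L:(np.array(L,float)+.5)/2.5-.5+[180,150]
for n,L,z in [('botfront',[(147,119),(243,119)],t[2]-.0445),('slotfront',[(140,101),(248,101)],.09),('scr',[(20,53),(367,53),(348,290),(38,290)],.093),('bore',[(193,349)],t[2]+.0315)]:
    p=p2w('wrist',f(L),z,c); q=(p-t)@Rm; print(n,'tool',q.mean(0).round(4), np.ptp(q,axis=0).round(4))
```

```text
botfront tool [0.0168 0.0013 0.0445] [0.     0.0256 0.    ]
slotfront tool [0.02   0.0011 0.0505] [0.     0.0295 0.    ]
scr tool [-0.0017  0.0009  0.0475] [0.0718 0.0917 0.    ]
bore tool [-0.0002  0.0007 -0.0315] [0. 0. 0.]
```

Centred to within about 0.5 mm. Lowering gently.

>>> step_arm(
  increments=[
    [[0.4,0,-3],[0,0,0]],
    [[0,0,-3],[0,0,0]],
    [[0,0,-3],[0,0,0]],
    [[0,0,-2],[0,0,0]],
    [[0,0,0],[0,0,0]],
    [[0,0,0],[0,0,0]],
  ],
)

```text
time: 10.28
eef_pos: [0.5541, -0.1686, 0.1289]
tcp_rot: [0.998, -0.061, -0.0, -0.0]
contact_force: [-0.0, -0.9, -1.9]
opening: 0.277
finger_force: 59.4
```

>>> step_arm(
  increments=[
    [[0,0,-3],[0,0,0]],
    [[0,0,-4],[0,0,0]],
    [[0,0,-4],[0,0,0]],
    [[0,0,-4],[0,0,0]],
    [[0,0,-3],[0,0,0]],
    [[0,0,-1.5],[0,0,0]],
    [[0,0,0],[0,0,0]],
    [[0,0,0],[0,0,0]],
  ],
)

```text
time: 10.95
eef_pos: [0.5543, -0.1686, 0.1097]
tcp_rot: [0.998, -0.061, -0.0, -0.0]
contact_force: [-0.0, 0.1, -3.8]
opening: 0.267
finger_force: 59.4
```

>>> step_arm(
  increments=[
    [[0,0,0],[0,0,0]],
    [[0,0,0],[0,0,0]],
    [[0,0,0],[0,0,0]],
    [[0,0,0],[0,0,0]],
    [[0,0,0],[0,0,0]],
    [[0,0,0],[0,0,0]],
    [[0,0,0],[0,0,0]],
    [[0,0,0],[0,0,0]],
  ],
)

```text
time: 11.62
eef_pos: [0.5543, -0.1686, 0.1098]
tcp_rot: [0.998, -0.061, 0.0, 0.0]
contact_force: [-0.1, 0.1, -2.1]
opening: 0.276
finger_force: 59.4
```

Run:
```python
from h import *
a,c=snap('wrist','w6.png'); b,_=snap('scene','s6.png'); s=readout.get_state(); print(s['eef_pos'],s['tcp_rot'],s['contact_force'],s['wrist_torque'],abs(s['dq']).max())
t=np.array(s['eef_pos'])
A=cv2.resize(a[120:320,160:360,::-1],(400,400),interpolation=cv2.INTER_CUBIC)
u=w2p('scene',[t])[0].astype(int); y,x=max(u[1]-70,0),max(u[0]-70,0)
B=cv2.resize(b[y:y+160,x:x+160,::-1],(400,400),interpolation=cv2.INTER_CUBIC)
cv2.imwrite('pics/c6.png',np.hstack([A,B]))
```

```text
[ 0.55424685 -0.16861351  0.10978272] [ 9.98134650e-01 -6.10509229e-02 -6.26769049e-05 -3.37838233e-05] [ 0.302575    1.14476272 -1.23589021] [-0.00316168  0.02331647 -0.01006188] 0.0020550431271781928
```

View pics/c6.png

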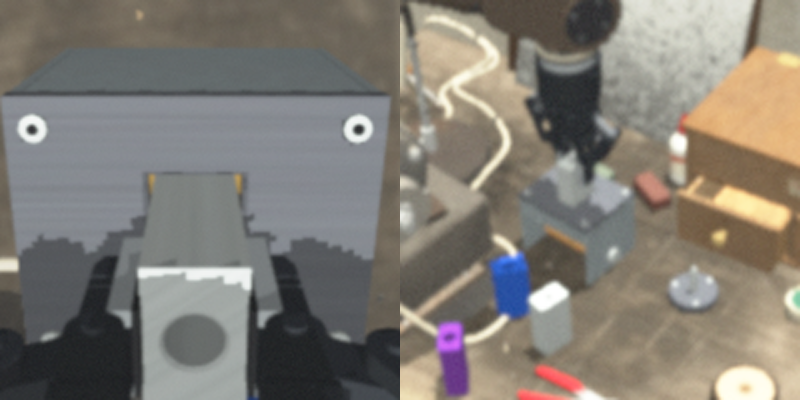

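The final picture shows the sleeve upright in the slot with even side gaps, only its own weight on the wrist, and about 25 mm inserted. sleeve_8 is still standing and the other things look undisturbed.

```bash
python3 -c "
from plant import sign_off; print(sign_off())"
```

```text
the job is handed in; nothing more can be done
None
```

I slid sleeve_14 fully home on the gauge pin, lifted it off and handed the job in with it still gripped, hanging about 25 mm into the guard slot clear of the brush; sleeve_8 was not touched and still stands on the bench.

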